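# One turn of the lidding press

### The arm

A 6-joint arm with a two-finger parallel gripper is mounted at the origin on the work surface. World frame = base frame: x ahead of the robot, y to its left, z up, the work surface at z = 0. Lengths are in m, angles in degrees, forces in N, time in s.
With the tool pointing down it reaches from about 0.4 to 0.825 m from the base axis. Payload 7 kg.
Tool frame: the origin (TCP) lies between the finger pads; the fingertips stand 19 mm ahead of it and the grasp point (between the pads) is the TCP; y points along the fingers, x is the direction in which the jaws open and shut, and the axes are right-handed (so a half turn about y gives the same grasp; the last joint's range is limited). The gripper opens to 88 mm and grips with 3 to 60 N. Pads are 19 mm wide; open, the fingers measure 130 mm over their backs; the gripper's body (78 mm by 193 mm) begins 47 mm behind the grasp point.
Start: joints at [-51.618, 20.546, 0.682, 0, -70.136, -16.507], TCP at [0.251, -0.626, 0.246] pointing down, gripper open.
Joint ranges: [-176.03, 176.03], [-82.01, 121.73], [-58.28, 71.71], [-173.87, 95.51], [-174.79, -0.11], [-173.66, 173.66]. Speed limits (degrees/s): [136.94, 136.94, 172.46, 180, 180, 180].

### API

Orientations are given as [roll, pitch, yaw] about the fixed x, y, z axes, in that order (R = Rz(yaw) Ry(pitch) Rx(roll)).
In Python, from plant import r gives the robot as it stands. The module is installed in compiled form; this text tells all that it offers.
- The arm moves only by the tool jog_arm, never from a script. Its argument "steps" is a list of rows, each a list of 5 numbers: the closure, from 0 (fully open) to 1 (shut), then the shift along the tool's x, y, z in m, then the turn about the tool's y in degrees. In form: [[jaw, x, y, z, turn], ...]. A call has 1 to 12 rows; each row shifts and turns the commanded pose from where the row before left it, along the tool's axes as they then stand; what a row does not reach is not made up. A row lasts 1/12 s, in which the tool goes at most 41.7 mm and 7.16 degrees, less where a joint would pass 70% of its speed; a pose out of reach is approached as far as the arm can. A call with a gripper value outside its range is refused whole. The fingers move at their own pace and stop on an object; "squeeze" is the grip in N (left out, the last holds). Time passes only in rows, so rows that do not move let the fingers close. It gives the time, the measured TCP pose, the force and the opening at its end, in the units of the state.
- r.get_state(): the state, without advancing time (a new reading comes with each control period).
- r.capture(name): name is "scene" or "side" or "wrist"; returns a dict with "image" (384x512x3 uint8, red, green, blue), "vfov" (degrees; the focal length in pixels is half the picture's height over the tangent of half this angle, whatever the lens; pixels are square), "cx", "cy" (the principal point, pixels), "R" (3x3) and "t" (3): a world point X has camera coordinates R X + t; the wrist camera has in their place "tool_from_camera" (4x4, takes a point from camera to tool coordinates, whose origin is the TCP and whose axes are the tool frame's). Camera axes: x right, y down, z forward; pixel columns grow to the right and rows downward; lengths in m; the calibration is good to about 2 mm. The wrist camera is an equidistant fisheye: a pixel r from the principal point sees the ray r / f radians off the axis. A picture is of the moment at which its call begins: read the wrist's pose just before it. There is no depth.
- r.close_job(): hands the job in, once; it reports no verdict.
The state is a dict: "time_s": time; "joints": joint angles; "qd": joint speeds; "joint_torque": joint torques, N m; "tcp_pos": TCP position; "eef_rot": TCP orientation; "contact_force": force on the tool from outside, world axes, zero at the start; "moment": the same for the moment, N m; "gripper_width": finger opening in m.
Only numpy, scipy, OpenCV 4.12 (cv2) and the standard library are available. Lean on these libraries where they do the work, as an engineer would, in place of code of your own. Each camera call takes 0.05 s, during which the arm holds its last target.

### The job

Close the take-away container in the lidding press: push the upright handle on its hand wheel round clockwise, as seen from above, through exactly one full turn, so that the screw brings the press plate down and presses the lid home, and the handle stops back over the pointer where it began. Only push the handle: it is a loose peg and must not be drawn up out of its socket. Do not carry on into a second turn, and leave everything else on the counter where it is.

Things in the scene. Friction and masses are not known exactly. Their poses are not given: they have to be found in the camera images.
- wheel_center (a point): Centre of the level hand wheel of the lidding press, on its upright axis, mid rim (193 mm above the counter). Aluminium rim of 80 mm radius to its middle, 14 mm thick, top at 200 mm; three spokes, low hub. It turns stiffly: 2 to 6 N at the handle, no spring-back, and it stops when no longer pushed.
- handle_top (a point): Centre of the top of the handle: an upright black round peg, 22 mm in diameter, 50 mm tall, on the rim where a spoke meets it, 80 mm from the wheel's axis. Its foot is 202 mm and its top 252 mm above the counter; a 30 mm wide boss rings its foot (top at 202 mm). The peg only drops into its socket and can be drawn up.
- press: The fixed lidding press; origin on the counter under the wheel's axis, its x axis along the 340 x 170 mm bed, towards the container (165 mm from the wheel's axis). Column and overhead arm reach 165 mm, the plunger rod 178 mm: all but the handle stays below the rim's top.
- pointer_tip (a point): Upper side of the tip of the fixed pointer: a flat dark steel bar 14 mm wide, under the rim, that sticks out beyond it to 128 mm from the wheel's axis, 173 mm above the counter. At the start, and after each whole turn, the handle stands over it, in the same direction from the axis.
- wheel (a joint): Angle of the hand wheel in rad: 0 at the start with the handle over the pointer, growing clockwise as seen from above, 6.283 after one full turn; it goes on beyond, with no stop there.
- peg (a joint): How far the handle peg has been drawn up out of its socket, in m; 0 is seated.
- platen (a joint): How far the steel press plate (115 mm square) has come down, in m: 0 at the start, 0.020 after one turn. The wheel drives it evenly, through a screw; it meets the lid after a bit more than half a turn, without a noticeable change in the push.
- lid (a joint): How far the lid (118 mm square, grey plastic) has been pressed onto the white container under the press plate, in m: 0 to 0.003 at the start, 0.009 after one full turn of the wheel (home). It stays where it is pressed.
- spatula: Spatula lying flat, 280 mm long, wooden handle; a bystander, origin at the centre of its underside. Leave it alone.
- lid_stack: Stack of four spare lids, 118 x 118 x 28 mm; a bystander, origin at the centre of its underside. Leave it alone.
- sauce_cup: Open white sauce cup, 64 mm across, 38 mm tall; a bystander, origin at the centre of its underside. Leave it alone.
- sauce_bottle: Squeeze bottle, 60 mm across, 170 mm tall; a bystander, origin at the centre of its underside. Leave it alone.
- spice_jar: Jar, 64 mm across, 100 mm tall; a bystander, origin at the centre of its underside. Leave it alone.
- bowl: Steel bowl, 130 mm across, 50 mm tall; a bystander, origin at the centre of its underside. Leave it alone.

How it is judged (in metres and radians):
On the way, in this order (a step that is already met when the one before it is completed fails the run):
1. the wheel has been pushed a quarter turn clockwise (value of joint wheel above 1.57 rad).
2. the wheel has been pushed three quarters of a turn (value of joint wheel above 4.71 rad).
3. the press plate has pressed the lid home (value of joint lid above 0.0075 m).
At the end, for the whole second after the job is handed in: The wheel is at rest at one full clockwise turn (within 10 degrees), so the handle is back over the pointer; the lid is pressed home (down 7.5 mm or more), the handle peg is seated (within 6 mm) and nothing else has been moved (value of joint wheel between 6.1082 and 6.4582 rad and velocity of joint wheel between -0.05 and 0.05 rad/s and value of joint lid above 0.0075 m and value of joint peg below 0.006 m); the robot touches nothing.
It fails at once if the wheel is turned on into a second turn (more than 29 degrees past the pointer) (value of joint wheel above 6.7832 rad).
It fails at once if the wheel is turned the wrong way (more than 29 degrees anticlockwise) (value of joint wheel below -0.5 rad).
It fails at once if the handle peg is drawn up by more than 12 mm (value of joint peg above 0.012 m).
It fails at once if something else on the counter is moved by more than 30 mm (distance of any of spatula, lid_stack, sauce_cup, sauce_bottle, spice_jar, bowl from where it was at the start of the episode above 0.03 m).
It also fails if it takes over 51 s, if anything falls off the work surface, if the arm or the gripper's body presses on something with over 40 N, if the wrist force passes 120 N, or if a joint passes its speed limit or range.

## Working session

There is one attempt and no reset: what is moved stays moved. The work goes in short steps, Python scripts to look and compute and a tool call to move; the robot and the scene stay as the last step left them, time stands still between calls to the robot, and variables do not carry over. Pictures are saved under pics/ and viewed, and the job is handed in when it is done.

Besides the shell and the picture viewer there is one more tool, called after "Request:" as name(argument=value, ...), one argument or row to a line, values as JSON. jog_arm: Moves the arm, as the interface text tells. Its arguments: {"type":"object","properties":{"steps":{"type":"array","items":{"type":"array","items":{"type":"number"}}},"squeeze":{"type":"number"}},"required":["steps"]}

```bash
mkdir -p pics
cat > h.py <<'E'
import numpy as np, cv2
from plant import r
def save(n,f):
    c=r.capture(n); cv2.imwrite(f'pics/{f}.png',cv2.cvtColor(c['image'],cv2.COLOR_RGB2BGR)); return c
E
python3 - <<'E'
from h import *
s=r.get_state(); print(s)
import pickle
d={}
for n in ('scene','side','wrist'):
    c=save(n,n+'0'); d[n]=c
    print(n,{k:v for k,v in c.items() if k!='image'})
pickle.dump((s,d),open('d0.pkl','wb'))
E
```

```text
{'time_s': 0.0, 'joints': array([-5.16190654e+01,  2.05924325e+01,  6.34018874e-01, -1.91905518e-02,
       -7.01376502e+01, -1.65067908e+01]), 'qd': array([-0.08012866, -0.05663239, -0.03747133, -0.07482146,  0.04343094,
        0.15922061]), 'joint_torque': array([ 1.01296533e-03, -5.82719600e+01,  2.93048805e+01,  6.99729055e+00,
        6.71991846e-03, -1.97855657e-04]), 'tcp_pos': array([ 0.25128045, -0.62598457,  0.24461621]), 'eef_rot': array([-8.99899998e+01, -9.72307404e-02,  1.11867600e+02]), 'contact_force': array([0.15150558, 0.08243615, 0.42961461]), 'moment': array([ 0.03051744,  0.02049457, -0.02125865]), 'gripper_width': 0.08727899581152694}
scene {'vfov': 54.29936391819885, 'cx': 259.68580996326443, 'cy': 191.20297077056722, 'R': array([[-0.03495787,  0.99938509,  0.00271708],
       [ 0.84471904,  0.03100041, -0.53431144],
       [-0.53406712, -0.01638322, -0.84528333]]), 't': array([ 0.01416216, -0.36532205,  1.6362509 ])}
side {'vfov': 43.373359041027555, 'cx': 268.6436969586626, 'cy': 185.43894585143482, 'R': array([[ 0.90850979, -0.41782318,  0.00580992],
       [-0.26692758, -0.59098933, -0.76123668],
       [ 0.32149593,  0.69004015, -0.64844812]]), 't': array([-0.49377645,  0.27264781,  1.68227542])}
wrist {'vfov': 65.70646984690485, 'cx': 253.60513494426723, 'cy': 191.71981536171376, 'tool_from_camera': array([[ 9.99999571e-01,  3.65653593e-04, -8.50686923e-04,
        -8.43705168e-04],
       [ 9.21560091e-04, -3.03742834e-01,  9.52753610e-01,
        -1.38800275e-01],
       [ 8.99877238e-05, -9.52753986e-01, -3.03743041e-01,
         8.39426488e-02],
       [ 0.00000000e+00,  0.00000000e+00,  0.00000000e+00,
         1.00000000e+00]])}
```

View pics/scene0.png

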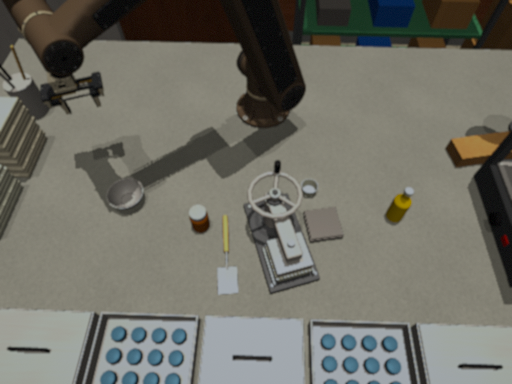

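View pics/side0.png

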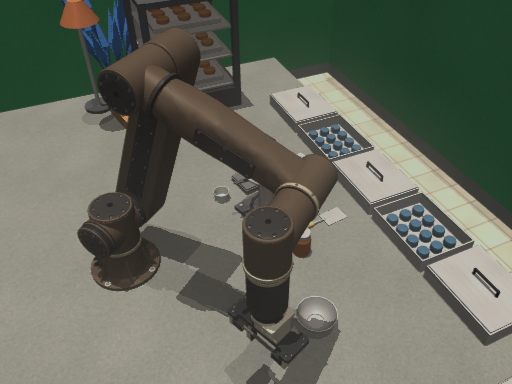

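View pics/wrist0.png

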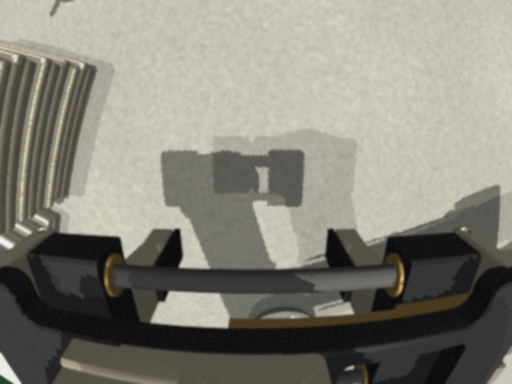

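The scene view shows the wheel at about (275,194) with the handle at (277,167), toward the robot. The container lies on the far side and the sauce cup at (309,188). I'll zoom in to measure.

Run:
```python
import pickle,cv2
s,d=pickle.load(open('d0.pkl','rb'))
im=d['scene']['image'][145:300,215:355,::-1]
cv2.imwrite('pics/zoom0.png',cv2.resize(im,None,fx=3.8,fy=3.8,interpolation=cv2.INTER_CUBIC))
```

```text
(no output)
```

View pics/zoom0.png

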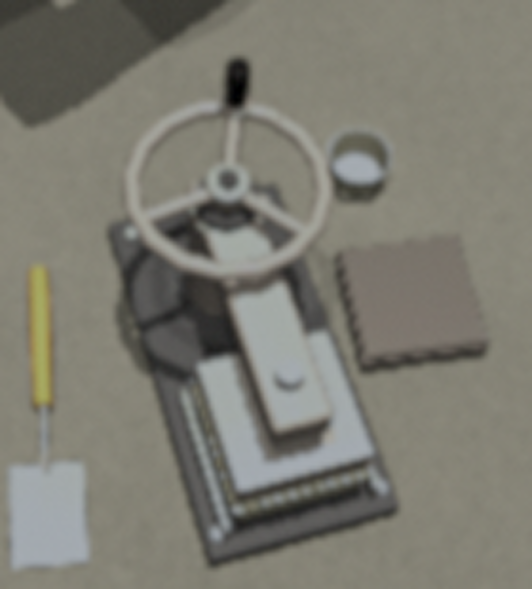

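```bash
cat >> h.py <<'E'
def bp(c,u,v,z):
    H=c['image'].shape[0]; f=H/2/np.tan(np.radians(c['vfov']/2))
    d=np.stack([(np.asarray(u,float)-c['cx'])/f,(np.asarray(v,float)-c['cy'])/f,np.ones_like(np.asarray(u,float))],-1)@c['R']
    o=-c['R'].T@c['t']
    return (o+d*((z-o[2])/d[...,2])[...,None])[...,:2]
def proj(c,X):
    H=c['image'].shape[0]; f=H/2/np.tan(np.radians(c['vfov']/2))
    p=np.atleast_2d(X)@c['R'].T+c['t']; return np.c_[c['cx']+f*p[:,0]/p[:,2],c['cy']+f*p[:,1]/p[:,2]]
E
python3 - <<'E'
from h import *
import pickle
from scipy.optimize import least_squares
s,d=pickle.load(open('d0.pkl','rb')); c=d['scene']
Z=3.8
pts=lambda L:np.array([(215+(x+.5)/Z-.5,145+(y+.5)/Z-.5) for x,y in L])
g=lambda L,z: bp(c,*pts(L).T,z)
print('hub',g([(228,180)],.2),'handle foot',g([(234,101)],.202),'top',g([(238,68)],.252))
print('lid stack',g([(410,300)],.028),'cup',g([(360,150)],.038),'spat',g([(38,265),(45,565)],0.01),'bed',g([(395,510),(212,562),(110,225),(275,185)],0.02))
# rim fit: bright pixels on z=.2 near annulus
im=c['image'].astype(float); ys,xs=np.mgrid[160:225,240:310]
col=im[160:225,240:310]; W=bp(c,xs,ys,.197)
c0=g([(228,180)],.197)[0]
print(c0)
# radial profile search: maximise brightness on ring r=.08 with z=.2 
import cv2
gray=im.mean(-1)
gs=cv2.GaussianBlur(gray,(0,0),.7).astype(np.float32)
th=np.radians(np.arange(0,360,3))
best=[]
for dx in np.arange(-.02,.0201,.001):
  for dy in np.arange(-.02,.0201,.001):
    P=np.c_[c0[0]+dx+.08*np.cos(th),c0[1]+dy+.08*np.sin(th),np.full(th.size,.199)]
    q=proj(c,P).astype(np.float32)
    v=cv2.remap(gs,q[:,0].reshape(1,-1),q[:,1].reshape(1,-1),cv2.INTER_LINEAR)
    best.append((np.median(v)+v.mean(),c0[0]+dx,c0[1]+dy))
print(sorted(best)[-6:])
E
```

```text
hub [[0.56003556 0.05149964]] handle foot [[0.48189938 0.05545214]] top [[0.48427863 0.05674952]]
lid stack [[0.57520619 0.22449039]] cup [[0.41887518 0.18327292]] spat [[ 0.54143487 -0.12085506]
 [ 0.82579124 -0.09078473]] bed [[ 0.77136349  0.2022736 ]
 [ 0.82136319  0.04835754]
 [ 0.50119786 -0.05491773]
 [ 0.45058214  0.10205842]]
[0.55814383 0.05158322]
[(np.float32(299.1034), np.float64(0.5631438325022344), np.float64(0.05058322037222354)), (np.float32(299.11008), np.float64(0.5621438325022344), np.float64(0.052583220372223544)), (np.float32(299.2361), np.float64(0.5631438325022344), np.float64(0.05158322037222354)), (np.float32(299.38995), np.float64(0.5611438325022344), np.float64(0.05158322037222354)), (np.float32(299.5371), np.float64(0.5621438325022344), np.float64(0.05058322037222354)), (np.float32(299.9071), np.float64(0.5621438325022344), np.float64(0.05158322037222354))]
```

Request:
jog_arm(
  steps=[
    [0,0,-0.035,0,0],
    [0,0.0304,0,-0.026,0],
    [0,0.0304,0,-0.026,0],
    [0,0.0304,0,-0.026,0],
    [0,0.0304,0,-0.026,0],
    [0,0.0304,0,-0.026,0],
    [0,0.0304,0,-0.026,0],
    [0,0.0304,0,-0.026,0],
    [0,0.0304,0,-0.026,0],
    [0,0.0304,0,-0.026,0],
    [0,0.0304,0,-0.026,0],
    [0,0.0304,0,-0.026,0],
  ],
)

```text
time_s: 1.15
tcp_pos: [0.3922, -0.2076, 0.2807]
eef_rot: [-90.0, 0.0, 111.9]
contact_force: [1.4, 0.7, 0.3]
gripper_width: 0.0881
```

Request:
jog_arm(
  steps=[
    [0,0,0,0,-7],
    [0,0,0,0,-7],
    [0,0,0,0,-7],
    [0,0,0,0,-7],
    [0,0,0,0,-7],
    [0,0,0,0,-7],
    [0,0,0,0,-7],
    [0,0,0,0,-7],
    [0,0,0,0,-7],
    [0,0,0,0,-7],
    [0,0,0,0,-7],
    [0,0,0,0,0],
  ],
)

```text
time_s: 2.15
tcp_pos: [0.3921, -0.2094, 0.2804]
eef_rot: [-90.0, -0.0, -170.8]
contact_force: [-0.0, -0.0, 0.5]
gripper_width: 0.0873
```

Request:
jog_arm(
  steps=[
    [0,0,0,0,-7],
    [0,0,0,0,-7],
    [0,0,0,0,-7],
    [0,0,0,0,-7],
    [0,0,0,0,-7],
    [0,0,0,0,-7],
    [0,0,0,0,-7],
    [0,0,0,0,-7],
    [0,0,0,0,-7],
    [0,0,0,0,-7],
    [0,0,0,0,-7],
    [0,0,0,0,-0.8],
  ],
)

```text
time_s: 3.15
tcp_pos: [0.3921, -0.2095, 0.2805]
eef_rot: [-90.0, 0.0, -93.2]
contact_force: [0.8, 0.3, 1.1]
gripper_width: 0.0877
```

Run:
```python
from h import *
s=r.get_state(); print(s['tcp_pos'],s['eef_rot'],s['joints'])
import pickle
c=save('scene','scene1'); pickle.dump(c,open('s1.pkl','wb'))
im=c['image'][145:300,215:355,::-1]
cv2.imwrite('pics/zoom1.png',cv2.resize(im,None,fx=3.8,fy=3.8,interpolation=cv2.INTER_CUBIC))
s=r.get_state(); w=save('wrist','wrist1'); pickle.dump((s,w),open('w1.pkl','wb'))
```

```text
[ 0.39212988 -0.20946085  0.28046193] [-9.00128102e+01  4.50562674e-03 -9.32339977e+01] [-2.55518486e+00 -3.23795679e+00 -2.34169974e+01 -4.96121784e-03
 -6.98337154e+01  8.93228985e+01]
```

View pics/wrist1.png

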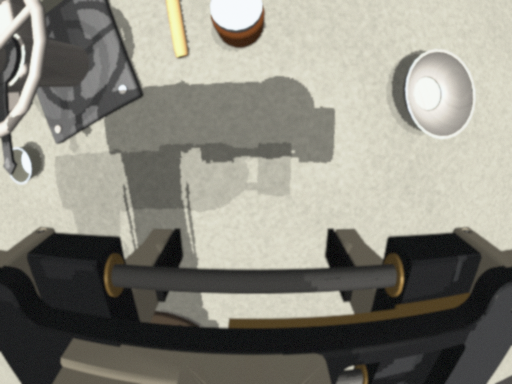

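View pics/zoom1.png

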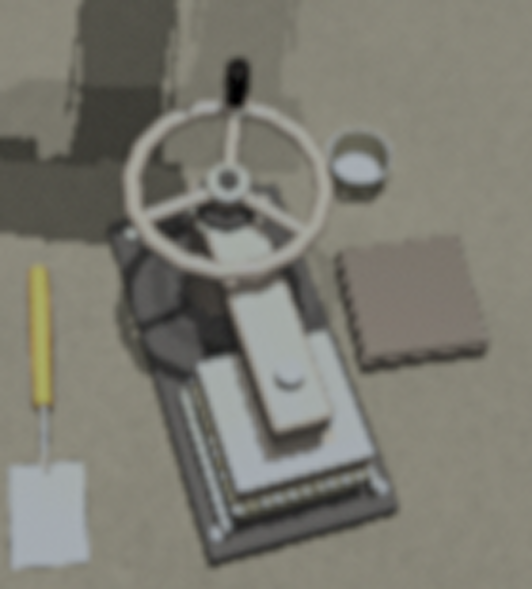

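Wrist view: wheel and handle at the upper left (handle about (10,160)), well clear. I'll move to just short of the handle so the wrist camera can measure it.

Request:
jog_arm(
  steps=[
    [0,-0.0338,-0.01,0.002,0],
    [0,-0.0338,0,0.002,0],
    [0,-0.0338,0,0.002,0],
    [0,-0.0338,0,0.002,0],
    [0,-0.0338,0,0.002,0],
    [0,-0.0338,0,0.002,0],
    [0,-0.0338,0,0.002,0],
    [0,-0.0338,0,0.002,0],
    [0,0,0,0,0],
    [0,0,0,0,0],
  ],
)

```text
time_s: 4.08
tcp_pos: [0.4239, 0.061, 0.2904]
eef_rot: [-90.0, -0.0, -93.4]
contact_force: [0.3, -0.5, 0.3]
gripper_width: 0.0877
```

Run:
```python
from h import *
s=r.get_state(); print(s['tcp_pos'],s['eef_rot'],s['joints'])
import pickle
w=save('wrist','wrist2'); pickle.dump((s,w),open('w2.pkl','wb'))
```

```text
[0.42390607 0.06098554 0.29037258] [-9.00265241e+01 -1.65183000e-02 -9.34197905e+01] [ 3.47891974e+01 -5.34990679e+00 -2.40131385e+01 -3.61607407e-03
 -7.13678269e+01  5.17921645e+01]
```

View pics/wrist2.png

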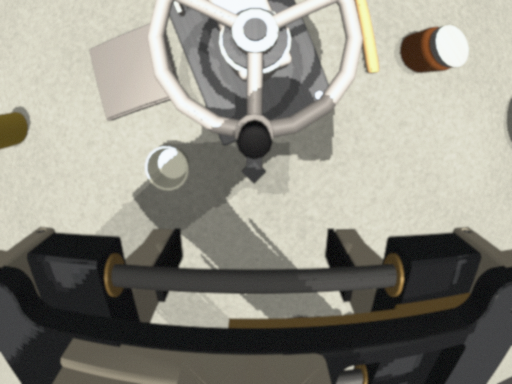

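The wrist view is clear: hub at about (255,30), peg top at (255,138), pointer tip at (254,178).

```bash
cat >> h.py <<'E'
from scipy.spatial.transform import Rotation as Ro
def wbp(s,w,u,v,z):
    f=w['image'].shape[0]/2/np.tan(np.radians(w['vfov']/2))
    a=np.array([u-w['cx'],v-w['cy']]); rr=np.hypot(*a); th=rr/f
    d=np.r_[a/rr*np.sin(th),np.cos(th)]
    T=w['tool_from_camera']; R=Ro.from_euler('xyz',s['eef_rot'],degrees=True).as_matrix()
    o=R@T[:3,3]+s['tcp_pos']; d=R@T[:3,:3]@d
    return o+d*(z-o[2])/d[2]
E
python3 - <<'E'
from h import *
import pickle
s,w=pickle.load(open('w2.pkl','rb'))
im=w['image'][0:230,140:370,::-1]
cv2.imwrite('pics/zoom2.png',cv2.resize(im,None,fx=2.6,fy=2.6,interpolation=cv2.INTER_CUBIC))
g=w['image'].max(-1); m=(g<40).astype(np.uint8); m[:110]=0;m[190:]=0;m[:,:225]=0;m[:,290:]=0
n,l,st,ce=cv2.connectedComponentsWithStats(m); print(st,ce)
for nm,u,v,z in [('hub',255,30,.2),('peg',255,137,.252),('ptr',254,182,.173),('peg up',255,121,.252),('rimL',150,40,.2),('rimR',362,40,.2)]: print(nm,wbp(s,w,u,v,z))
E
```

```text
[[     0      0    512    384 196093]
 [   238    121     33     37    511]
 [   265    139      1      1      1]
 [   265    141      1      1      1]
 [   254    143      1      1      1]
 [   257    143      1      1      1]] [[255.50452081 191.62972161]
 [253.72798434 142.11154599]
 [265.         139.        ]
 [265.         141.        ]
 [254.         143.        ]
 [257.         143.        ]]
hub [0.56043814 0.05027046 0.2       ]
peg [0.48354678 0.0551483  0.252     ]
ptr [0.43320361 0.05852429 0.173     ]
peg up [0.49315867 0.05458238 0.252     ]
rimL [0.56214071 0.13250854 0.2       ]
rimR [ 0.55276705 -0.0336813   0.2       ]
```

View pics/zoom2.png

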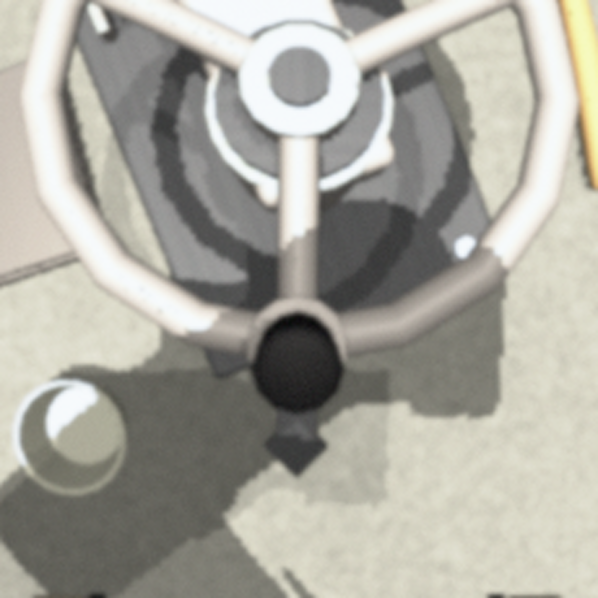

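The geometry agrees: axis about (0.561, 0.0505), handle at bearing 176.5°, radius 80 mm. The tool x axis is already tangential. Next I go over the peg, descend straddling it, and part-close the jaws into a loose cage.

Request:
jog_arm(
  steps=[
    [0,0.0011,0,0.029,0],
    [0,0.0011,0,0.029,0],
    [0,0,0,0,0],
    [0,0,0.02,0,0],
    [0,0,0.02,0,0],
    [0,0,0.02,0,0],
    [0,0,0,0,0],
  ],
  squeeze=5,
)

```text
time_s: 4.72
tcp_pos: [0.4794, 0.0519, 0.2269]
eef_rot: [-90.3, -0.1, -93.6]
contact_force: [-0.7, -0.4, -0.8]
gripper_width: 0.0878
```

Request:
jog_arm(
  steps=[
    [0.66,0,0,0,0],
    [0.66,0,0,0,0],
    [0.66,0,0,0,0],
    [0.66,0,0,0,0],
    [0.66,0,0,0,0],
    [0.66,0,0,0,0],
  ],
)

```text
time_s: 5.22
tcp_pos: [0.4819, 0.0541, 0.2312]
eef_rot: [-89.9, 0.0, -93.3]
contact_force: [0.2, 0.8, 0.4]
gripper_width: 0.0531
```

Run:
```python
from h import *
s=r.get_state(); print(s['tcp_pos'],s['eef_rot'],s['gripper_width'],s['contact_force'])
save('wrist','wrist3'); c=save('scene','scene3')
im=c['image'][125:300,195:375,::-1]
cv2.imwrite('pics/zoom3.png',cv2.resize(im,None,fx=3,fy=3,interpolation=cv2.INTER_CUBIC))
```

```text
[0.48190165 0.05408555 0.2311507 ] [-8.99484371e+01  2.94512205e-02 -9.33265350e+01] 0.053128662568915776 [0.23392316 0.80266426 0.37263571]
```

View pics/wrist3.png

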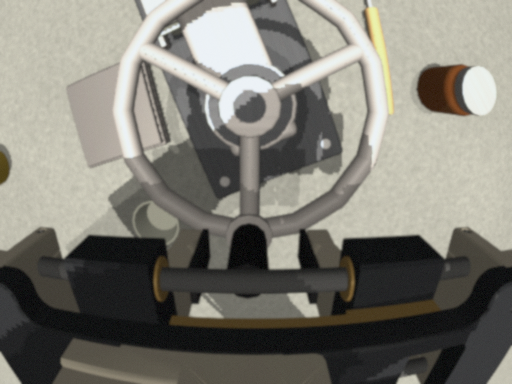

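View pics/zoom3.png

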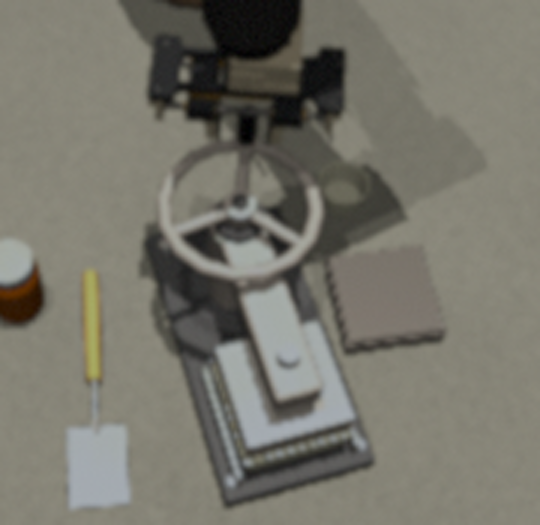

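The peg stands between the jaws at (248,255) and the wheel is unmoved. The jaws are still closing, so I let them finish.

Request:
jog_arm(
  steps=[
    [0.66,0,0,0,0],
    [0.66,0,0,0,0],
    [0.66,0,0,0,0],
    [0.66,0,0,0,0],
    [0.66,0,0,0,0],
  ],
)

```text
time_s: 5.73
tcp_pos: [0.4817, 0.054, 0.2305]
eef_rot: [-90.0, -0.0, -93.3]
contact_force: [0.7, 0.4, -0.2]
gripper_width: 0.0299
```

Request:
jog_arm(
  steps=[
    [0.66,-0.007,0,0.0003,5],
    [0.66,-0.007,0,0.0003,5],
    [0.66,-0.007,0,0.0003,5],
    [0.66,-0.007,0,0.0003,5],
    [0.66,-0.007,0,0.0003,5],
    [0.66,-0.007,0,0.0003,5],
  ],
)

```text
time_s: 6.23
tcp_pos: [0.494, 0.0932, 0.2303]
eef_rot: [-90.1, -0.1, -123.6]
contact_force: [-2.8, -2.0, 1.3]
gripper_width: 0.0294
```

```bash
cat >> h.py <<'E'
C=np.array([.5613,.0505])
def chk():
    s=r.get_state(); d=s['tcp_pos'][:2]-C; th=np.degrees(np.arctan2(d[1],d[0]))
    yaw=s['eef_rot'][2]
    print('t',s['time_s'],'rad',np.hypot(*d).round(4),'turned',round((176.5-th)%360,2),'yaw-ideal',round((yaw-(th+90)+90)%180-90,2),'z',s['tcp_pos'][2].round(4),'w',round(s['gripper_width'],4),'F',s['contact_force'].round(1),'j6',s['joints'][5].round(1))
E
python3 -c "
from h import *
chk(); save('wrist','wrist4')"
```

```text
t 6.2333 rad 0.0797 turned 28.93 yaw-ideal -1.15 z 0.2303 w 0.0294 F [-2.8 -2.   1.3] j6 23.3
```

View pics/wrist4.png

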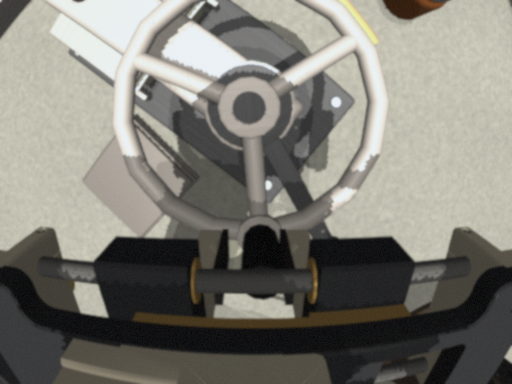

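The wheel follows: the hub and spoke stay centred in the picture and the radius is 79.7 mm. Continuing the arc.

Request:
jog_arm(
  steps=[
    [0.66,-0.007,0,0.0003,5],
    [0.66,-0.007,0,0.0003,5],
    [0.66,-0.007,0,0.0003,5],
    [0.66,-0.007,0,0.0003,5],
    [0.66,-0.007,0,0.0003,5],
    [0.66,-0.007,0,0.0003,5],
    [0.66,-0.007,0,0.0003,5],
    [0.66,-0.007,0,0.0003,5],
    [0.66,-0.007,0,0.0003,5],
    [0.66,-0.007,0,0.0003,5],
    [0.66,-0.007,0,0.0003,5],
    [0.66,-0.007,0,0.0003,5],
  ],
)

```text
time_s: 7.28
tcp_pos: [0.5663, 0.1297, 0.2302]
eef_rot: [-90.0, -0.1, 176.6]
contact_force: [-2.2, 1.6, 0.4]
gripper_width: 0.0297
```

```bash
python3 -c "
from h import *
chk()"
```

```text
t 7.2833 rad 0.0794 turned 90.11 yaw-ideal 0.18 z 0.2302 w 0.0297 F [-2.2  1.6  0.4] j6 -35.6
```

Request:
jog_arm(
  steps=[
    [0.66,-0.007,0,0.0003,5],
    [0.66,-0.007,0,0.0003,5],
    [0.66,-0.007,0,0.0003,5],
    [0.66,-0.007,0,0.0003,5],
    [0.66,-0.007,0,0.0003,5],
    [0.66,-0.007,0,0.0003,5],
    [0.66,-0.007,0,0.0003,5],
    [0.66,-0.007,0,0.0003,5],
    [0.66,-0.007,0,0.0003,5],
    [0.66,-0.007,0,0.0003,5],
    [0.66,-0.007,0,0.0003,5],
    [0.66,-0.007,0,0.0003,5],
  ],
)

```text
time_s: 8.28
tcp_pos: [0.6333, 0.0852, 0.2301]
eef_rot: [-89.9, -0.0, 116.6]
contact_force: [-2.3, 0.8, 0.5]
gripper_width: 0.03
```

```bash
python3 -c "
from h import *
chk(); save('wrist','wrist5')"
```

```text
t 8.2833 rad 0.0799 turned 150.77 yaw-ideal 0.83 z 0.2301 w 0.03 F [-2.3  0.8  0.5] j6 -88.5
```

View pics/wrist5.png

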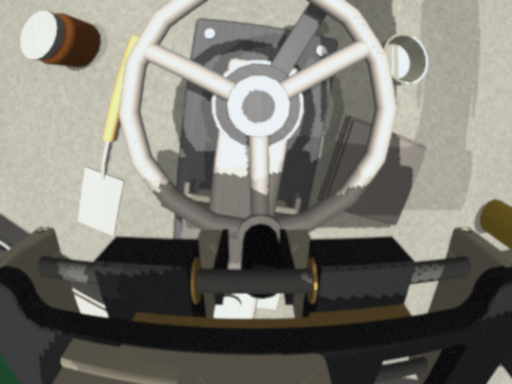

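Request:
jog_arm(
  steps=[
    [0.66,-0.007,0,0.0003,5],
    [0.66,-0.007,0,0.0003,5],
    [0.66,-0.007,0,0.0003,5],
    [0.66,-0.007,0,0.0003,5],
    [0.66,-0.007,0,0.0003,5],
    [0.66,-0.007,0,0.0003,5],
    [0.66,0,0,0,0],
    [0,0,0,0,0],
    [0,0,0,0,0],
    [0,0,0,0,0],
    [0,0,0,0,0],
    [0,0,0,0,0],
  ],
)

```text
time_s: 9.33
tcp_pos: [0.6421, 0.0451, 0.2306]
eef_rot: [-90.0, -0.0, 86.8]
contact_force: [0.1, 0.3, -0.4]
gripper_width: 0.0576
```

Request:
jog_arm(
  steps=[
    [0,0,0,0,0],
    [0,0,0,0,0],
    [0,0,0,0,0],
    [0,0,0,0,0],
    [0,0,0,0,0],
    [0,0,0,0,0],
  ],
)

```text
time_s: 9.83
tcp_pos: [0.6421, 0.0448, 0.2306]
eef_rot: [-90.0, 0.0, 86.7]
contact_force: [0.3, -1.0, -0.6]
gripper_width: 0.0874
```

Run:
```python
from h import *
import pickle
chk(); s=r.get_state(); w=save('wrist','wrist6'); print(s['tcp_pos'],s['eef_rot'])
pickle.dump((s,w),open('w6.pkl','wb'))
for nm,u,v,z in [('hub',255,104,.2)]: print(nm,wbp(s,w,u,v,z))
```

```text
t 9.8333 rad 0.081 turned 180.57 yaw-ideal 0.75 z 0.2306 w 0.0874 F [ 0.3 -1.  -0.6] j6 -114.6
[0.64208259 0.04475202 0.23058107] [-8.99992884e+01  2.28491832e-04  8.66781227e+01]
hub [0.56107882 0.04882216 0.2       ]
```

View pics/wrist6.png

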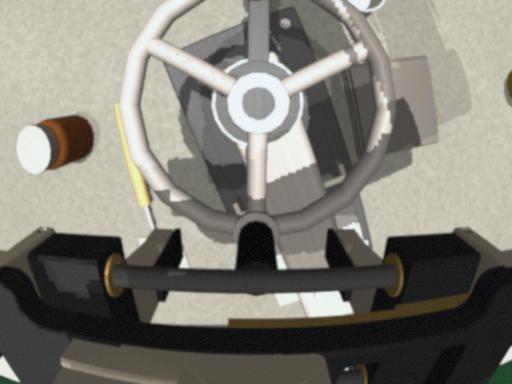

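Half a turn is done and the jaws are fully open around the peg, which is centred at (257,245). I turn the gripper 180° in place around it.

Request:
jog_arm(
  steps=[
    [0,0,0,0,-7],
    [0,0,0,0,-7],
    [0,0,0,0,-7],
    [0,0,0,0,-7],
    [0,0,0,0,-7],
    [0,0,0,0,-7],
    [0,0,0,0,-7],
    [0,0,0,0,-7],
    [0,0,0,0,-7],
    [0,0,0,0,-7],
    [0,0,0,0,-7],
    [0,0,0,0,-7],
  ],
)

```text
time_s: 10.88
tcp_pos: [0.6421, 0.0447, 0.2305]
eef_rot: [-90.0, -0.0, 171.0]
contact_force: [0.1, 0.7, 0.7]
gripper_width: 0.0875
```

Request:
jog_arm(
  steps=[
    [0,0,0,0,-7],
    [0,0,0,0,-7],
    [0,0,0,0,-7],
    [0,0,0,0,-7],
    [0,0,0,0,-7],
    [0,0,0,0,-7],
    [0,0,0,0,-7],
    [0,0,0,0,-7],
    [0,0,0,0,-7],
    [0,0,0,0,-7],
    [0,0,0,0,-7],
    [0,0,0,0,-7],
  ],
)

```text
time_s: 11.88
tcp_pos: [0.6421, 0.0448, 0.2306]
eef_rot: [-90.0, 0.0, -105.0]
contact_force: [-1.0, -0.6, -0.8]
gripper_width: 0.0877
```

Request:
jog_arm(
  steps=[
    [0,0,0,0,-7],
    [0,0,0,0,-5],
    [0,0,0,0,0],
  ],
)

```text
time_s: 12.13
tcp_pos: [0.6421, 0.0448, 0.2306]
eef_rot: [-90.0, 0.0, -93.1]
contact_force: [-0.6, 0.3, 0.1]
gripper_width: 0.0878
```

Run:
```python
from h import *
import pickle
chk(); s=r.get_state(); w=save('wrist','wrist7'); print(s['tcp_pos'],s['eef_rot'])
pickle.dump((s,w),open('w7.pkl','wb'))
```

```text
t 12.1333 rad 0.081 turned 180.57 yaw-ideal 0.97 z 0.2306 w 0.0878 F [-0.6  0.3  0.1] j6 65.6
[0.6420722  0.044759   0.23055886] [-9.00009713e+01  4.94040292e-04 -9.30975776e+01]
```

View pics/wrist7.png

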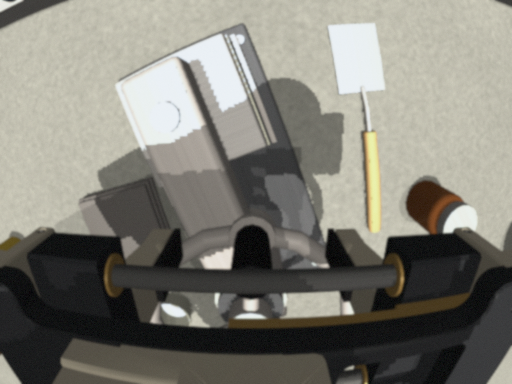

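Request:
jog_arm(
  steps=[
    [0.68,0,0,0,0],
    [0.68,0,0,0,0],
    [0.68,0,0,0,0],
    [0.68,0,0,0,0],
    [0.68,0,0,0,0],
    [0.68,0,0,0,0],
    [0.68,0,0,0,0],
    [0.68,0,0,0,0],
    [0.68,0,0,0,0],
    [0.68,0,0,0,0],
    [0.68,0,0,0,0],
  ],
)

```text
time_s: 13.1
tcp_pos: [0.6421, 0.0448, 0.2306]
eef_rot: [-90.0, 0.0, -93.3]
contact_force: [-0.0, -0.4, -0.2]
gripper_width: 0.0286
```

Request:
jog_arm(
  steps=[
    [0.68,0.007,0,-0.0003,5],
    [0.68,0.007,0,-0.0003,5],
    [0.68,0.007,0,-0.0003,5],
    [0.68,0.007,0,-0.0003,5],
    [0.68,0.007,0,-0.0003,5],
    [0.68,0.007,0,-0.0003,5],
  ],
)

```text
time_s: 13.6
tcp_pos: [0.629, 0.0055, 0.2305]
eef_rot: [-90.0, 0.0, -123.6]
contact_force: [-0.6, 2.3, -0.8]
gripper_width: 0.028
```

```bash
python3 -c "
from h import *
chk(); save('wrist','wrist8')"
```

```text
t 13.6 rad 0.0813 turned 210.13 yaw-ideal 0.07 z 0.2305 w 0.028 F [-0.6  2.3 -0.8] j6 38.2
```

View pics/wrist8.png

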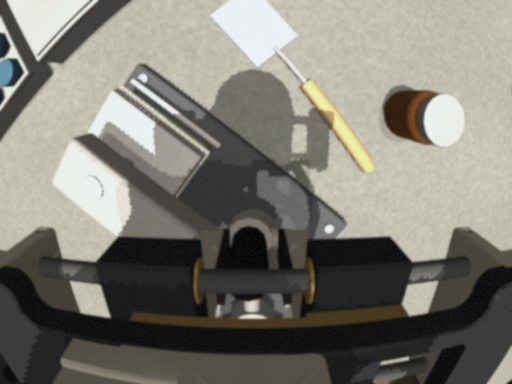

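The peg is still caged at (250,240) and the wheel is turning. Continuing.

Request:
jog_arm(
  steps=[
    [0.68,0.007,0,-0.0003,5],
    [0.68,0.007,0,-0.0003,5],
    [0.68,0.007,0,-0.0003,5],
    [0.68,0.007,0,-0.0003,5],
    [0.68,0.007,0,-0.0003,5],
    [0.68,0.007,0,-0.0003,5],
    [0.68,0.007,0,-0.0003,5],
    [0.68,0.007,0,-0.0003,5],
    [0.68,0.007,0,-0.0003,5],
    [0.68,0.007,0,-0.0003,5],
    [0.68,0.007,0,-0.0003,5],
    [0.68,0.007,0,-0.0003,5],
  ],
)

```text
time_s: 14.65
tcp_pos: [0.5576, -0.0306, 0.2307]
eef_rot: [-90.0, 0.1, 176.6]
contact_force: [2.6, -0.6, -1.7]
gripper_width: 0.0282
```

```bash
python3 -c "
from h import *
chk()"
```

```text
t 14.65 rad 0.0812 turned 269.09 yaw-ideal -0.85 z 0.2307 w 0.0282 F [ 2.6 -0.6 -1.7] j6 -20.4
```

Request:
jog_arm(
  steps=[
    [0.68,0.007,0,-0.0003,5],
    [0.68,0.007,0,-0.0003,5],
    [0.68,0.007,0,-0.0003,5],
    [0.68,0.007,0,-0.0003,5],
    [0.68,0.007,0,-0.0003,5],
    [0.68,0.007,0,-0.0003,5],
    [0.68,0.007,0,-0.0003,5],
    [0.68,0.007,0,-0.0003,5],
    [0.68,0.007,0,-0.0003,5],
    [0.68,0.007,0,-0.0003,5],
    [0.68,0.007,0,-0.0003,5],
    [0.68,0.007,0,-0.0003,5],
  ],
)

```text
time_s: 15.65
tcp_pos: [0.4897, 0.0129, 0.2307]
eef_rot: [-90.0, 0.0, 116.5]
contact_force: [-1.2, -3.4, 0.6]
gripper_width: 0.0279
```

```bash
python3 -c "
from h import *
chk()"
```

```text
t 15.65 rad 0.0809 turned 328.79 yaw-ideal -1.16 z 0.2307 w 0.0279 F [-1.2 -3.4  0.6] j6 -88.1
```

Request:
jog_arm(
  steps=[
    [0.68,0.007,0,-0.0003,5],
    [0.68,0.007,0,-0.0003,5],
    [0.68,0.007,0,-0.0003,5],
    [0.68,0.007,0,-0.0003,5],
    [0.68,0.007,0,-0.0003,5],
    [0.68,0,0,0,0],
    [0.68,0,0,0,0],
  ],
)

```text
time_s: 16.23
tcp_pos: [0.4818, 0.0472, 0.2307]
eef_rot: [-90.0, -0.0, 91.9]
contact_force: [0.0, -0.2, 0.3]
gripper_width: 0.0283
```

Run:
```python
from h import *
import pickle
chk(); s=r.get_state(); w=save('wrist','wrist9'); print(s['tcp_pos'],s['eef_rot'])
pickle.dump((s,w),open('w9.pkl','wb'))
```

```text
t 16.2333 rad 0.0796 turned 354.13 yaw-ideal -0.42 z 0.2307 w 0.0283 F [ 0.  -0.2  0.3] j6 -117.0
[0.4817922  0.04720466 0.23072905] [-9.00283259e+01 -9.06787995e-03  9.19485707e+01]
```

View pics/wrist9.png

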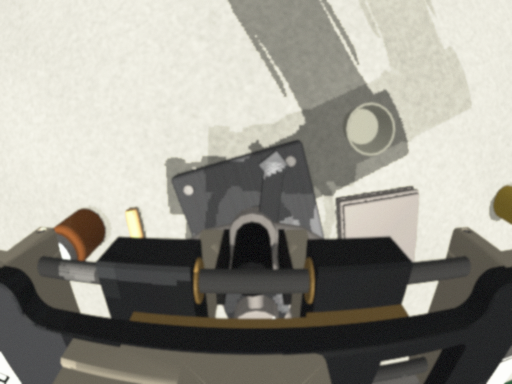

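The pointer tip at (274,160) lies a little to the right of the peg, so about 6° to 8° remain.

Request:
jog_arm(
  steps=[
    [0.68,0.0055,0,-0.0002,4],
    [0.68,0.0055,0,-0.0002,4],
    [0.68,0,0,0,0],
    [0.68,0,0,0,0],
  ],
)

```text
time_s: 16.62
tcp_pos: [0.4822, 0.0579, 0.2306]
eef_rot: [-90.0, -0.0, 83.9]
contact_force: [0.2, 0.5, -0.5]
gripper_width: 0.0278
```

Run:
```python
from h import *
import pickle
chk(); s=r.get_state(); w=save('wrist','wrist10'); print(s['tcp_pos'],s['eef_rot'])
print('pred ptr?',[wbp(s,w,u,165,.173) for u in (240,255)])
```

```text
t 16.6167 rad 0.0794 turned 1.82 yaw-ideal -0.76 z 0.2306 w 0.0278 F [ 0.2  0.5 -0.5] j6 -126.2
[0.48224495 0.05786143 0.23060196] [-9.00132255e+01 -1.33135237e-02  8.39192521e+01]
pred ptr? [array([0.44168493, 0.05146478, 0.173     ]), array([0.44276939, 0.0615508 , 0.173     ])]
```

View pics/wrist10.png

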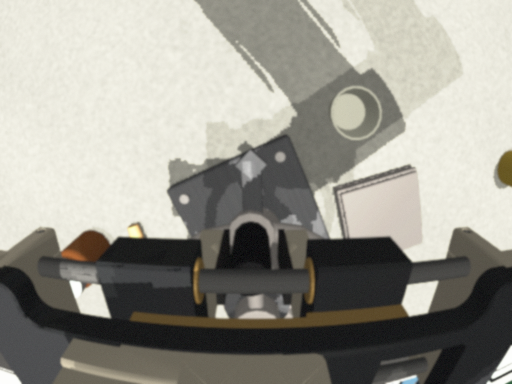

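The pointer tip (248,160) is now in line with the peg (250,235). Next I open, lift clear of the peg and back away to check.

Request:
jog_arm(
  steps=[
    [0,0,0,0,0],
    [0,0,0,0,0],
    [0,0,0,0,0],
    [0,0,0,0,0],
    [0,0,0,0,0],
    [0,0,0,0,0],
    [0,0,0,0,0],
    [0,0,0,0,0],
    [0,0,0,0,0],
    [0,0,0,0,0],
    [0,0,0,0,0],
    [0,0,0,0,0],
  ],
)

```text
time_s: 17.67
tcp_pos: [0.4821, 0.0579, 0.2306]
eef_rot: [-90.0, 0.0, 83.7]
contact_force: [0.1, 0.2, 0.2]
gripper_width: 0.0872
```

Request:
jog_arm(
  steps=[
    [0,0,-0.02,0,0],
    [0,0,-0.03,0,0],
    [0,0,-0.03,0,0],
    [0,0,-0.03,0,0],
    [0,0,-0.02,0,0],
    [0,-0.03,0,0,0],
    [0,-0.04,0,0,0],
    [0,-0.04,0,0,0],
    [0,-0.04,0,0,0],
    [0,-0.04,0,0,0],
    [0,0,0,0,0],
    [0,0,0,0,0],
  ],
)

```text
time_s: 18.67
tcp_pos: [0.4606, -0.1329, 0.3605]
eef_rot: [-90.0, 0.0, 83.4]
contact_force: [-0.0, 0.5, 0.5]
gripper_width: 0.0873
```

Run:
```python
from h import *
import pickle
s=r.get_state(); w=save('wrist','wrist11'); print(s['tcp_pos'],s['eef_rot'],s['gripper_width'])
c=save('scene','scene11'); pickle.dump((s,w,c),open('w11.pkl','wb'))
im=c['image'][145:300,215:355,::-1]
cv2.imwrite('pics/zoom11.png',cv2.resize(im,None,fx=3.8,fy=3.8,interpolation=cv2.INTER_CUBIC))
```

```text
[ 0.46056654 -0.13294311  0.3604986 ] [-8.99905720e+01  3.97717485e-03  8.34261088e+01] 0.08734020032007618
```

View pics/zoom11.png

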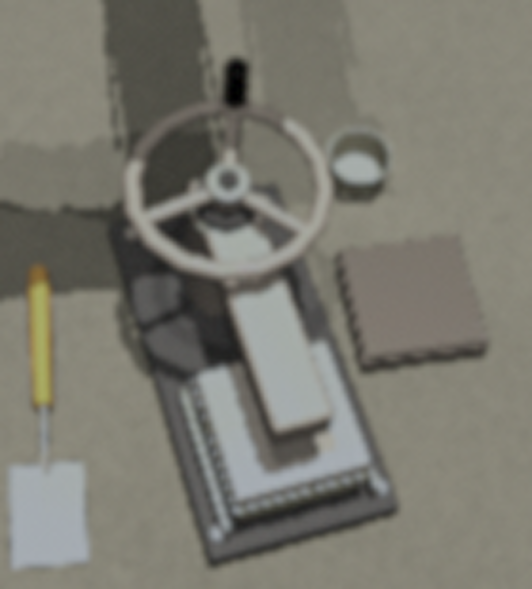

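View pics/wrist11.png

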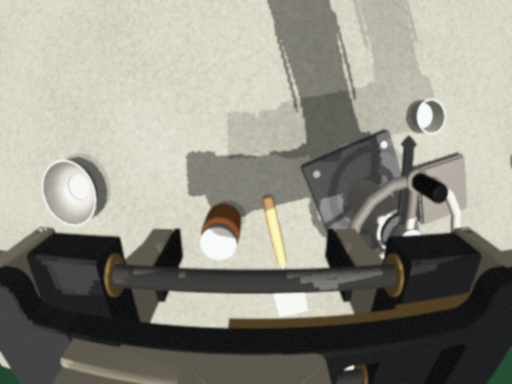

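Run:
```python
from h import *
import pickle
s,d=pickle.load(open('d0.pkl','rb')); c1=pickle.load(open('w11.pkl','rb'))[2]; c0=pickle.load(open('s1.pkl','rb'))
for c in (d['scene'],c0,c1):
    g=c['image'].max(-1).astype(float)[155:175,268:288]; w=np.clip(60-g,0,None); ys,xs=np.mgrid[155:175,268:288]
    u,v=(w*xs).sum()/w.sum(),(w*ys).sum()/w.sum(); p=bp(c,u,v,.23); q=p-C
    print(u,v,w.sum(),p,np.hypot(*q),np.degrees(np.arctan2(q[1],q[0])))
```

```text
276.90575079872207 167.04153354632587 1878.0 [0.4856168  0.05656768] 0.07592604382623078 175.41628150551605
276.88951987609704 166.97831698502839 1937.0 [0.48537253 0.05651392] 0.07616526511914484 175.47127774357543
276.57901610796694 166.80235089246844 2297.0 [0.48472327 0.05552697] 0.07674155360119833 176.24413647112794
```

The handle is within about 1° of its start bearing, at the same height in the image, so the peg is seated. I'm handing in.

```bash
python3 -c "
from h import *
print(r.close_job())"
```

```text
the job is handed in; nothing more can be done
None
```

I pushed the handle clockwise through one full turn, and by my last checks it is back over the pointer. The job is handed in; no verdict was reported.

- **What I did:** I pushed the handle with the gripper jaws standing loosely around it, about 28–30 mm apart around the 22 mm peg. At the half turn I opened the jaws, turned the gripper 180° around the peg in place, and carried on. At the end I opened fully, lifted straight up and backed away.
- **Wheel angle:** comparing the scene pictures from before and after puts the handle about 1° short of its starting direction (allowed 10°).
- **Handle peg:** it sits at the same height in the picture as at the start, so it is seated.
- **Press plate and lid:** the plunger rod and press plate look lower than at the start, but I did not measure how far the lid was pressed. That it is home follows from the completed turn.
- **Everything else:** I saw none of the other items displaced in the last pictures, apart from the sauce bottle, which those views did not cover. The robot touches nothing, and the readings between moves never showed more than about 4 N on the tool. The clock stood at about 19 s of the 51 s allowed.

No check failed or disagreed.

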